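# Slide boxes from two controllers onto the box column

## Robot

A 6-joint arm with a two-finger parallel gripper is mounted at the origin on the work surface. World frame = base frame: x ahead of the robot, y to its left, z up, the work surface at z = 0. Lengths are in m, angles in rad, forces in N, time in s.
With the tool pointing down it reaches from about 0.375 to 0.825 m from the base axis. Payload 5.5 kg.
Tool frame: the origin (TCP) lies midway between the tips of the shut fingers; the grasp point (between the pads) lies 19 mm behind it; z points along the fingers, y is the line along which they close (so a half turn about z gives the same grasp; the last joint's range is limited). The gripper opens to 85 mm and grips with 20 to 120 N. Pads are 22 mm wide; open, the fingers measure 114 mm over their backs; the gripper's body (76 mm by 85 mm) begins 54 mm behind the grasp point. The pads swing forward as they close: fully open they stand 13 mm farther back than shut.
Start: joints at [-1.35, 0.314, -0.047, 1.21, 0, 1.571], TCP at [0.131, -0.585, 0.231] pointing down, gripper open.
Joint ranges: [-2.67, 2.67], [-0.69, 1.73], [-1.03, 1.25], [-2.08, 2.16], [-1.42, 1.45], [-3.14, 3.14]. Speed limits (rad/s): [2.39, 2.39, 3.01, 3.14, 3.14, 3.14].

## Interface

Orientations are given as [roll, pitch, yaw] about the fixed x, y, z axes, in that order (R = Rz(yaw) Ry(pitch) Rx(roll)).
In Python, from station import arm, viewer, order gives the robot as it stands. The module is installed in compiled form; this text tells all that it offers.
- The arm moves only by the tool carry_out, never from a script. Its argument "plan" is a list of rows, each a list of 6 numbers: the shift along the world's x, y, z scaled (see below), then the turn, a rotation vector about the world's x, y, z scaled (see below). A call has 1 to 12 rows; each row is the pose to reach, as a shift and turn from the pose commanded when the call began; what a row does not reach only later rows make up. The controller multiplies each number of a shift by 0.2 m and each number of a turn by 120 degrees. A row lasts 1/8 s, in which the tool goes at most 62.5 mm and 10.7 degrees, less where a joint would pass 70% of its speed; a pose out of reach is approached as far as the arm can. A call with a number of a shift or a turn outside -1 to 1 is refused whole. A call with a gripper value outside its range is refused whole. "gripper" is the finger opening in mm, from 0 to 85.4, set as the call begins (left out, the last holds). The fingers move at their own pace and stop on an object; the grip force is fixed at half the most. Time passes only in rows, so rows that repeat a pose let the fingers close. It gives the time, the measured TCP pose, the force, the opening and the grip force at its end, in the units of the state.
- arm.state(): the state, without advancing time (a new reading comes with each control period).
- viewer.read_camera(name): name is "scene" or "top" or "wrist"; returns a dict with "pixels" (480x640x3 uint8, red, green, blue), "mtx" (3x3 intrinsics, pixels), "origin" and "orientation" of the camera in the world. Camera axes: x right, y up, looking along -z (the intrinsics and any distortion apply to the point x, -y, -z); pixel columns grow to the right and rows downward; lengths in m; the calibration is good to about 2 mm. The wrist camera is an equidistant fisheye: a pixel r from the principal point sees the ray r / f radians off the axis. A picture is of the moment at which its call begins. There is no depth.
- order.hand_in(): hands the job in; it is judged then, once.
Trained networks look in a picture, given as the dict that the camera call returned (one of the last four; its "shot" number tells which), for a name from the list of things; names that differ only in an ending like _2 or _b are one class to them, and where a whole thing is asked for, a point or a joint stands for the part that bears it (a point fixed in the world has none). Each returns a list of dicts, best first, with "conf" (0 to 1); they miss things now and then, are a little off and sometimes report something else, mostly with a low value. They report only what shows in the picture. A call takes as long as a camera call. They do not tell look-alikes from the thing itself.
- viewer.boxes_of(picture, name): "at" ([row, column] in pixels, amid what is visible of it).
- viewer.place_of(picture, name): "at" ([row, column] in pixels: a listed point, or the origin of a listed thing).
The state is a dict: "clock": time; "q": joint angles; "qvel": joint speeds; "effort": joint torques, N m; "tcp_pos": TCP position; "eef_rot": TCP orientation; "ft_force": force on the tool from outside, world axes, zero at the start; "ft_torque": the same for the moment, N m; "gripper_width": finger opening in m; "gripper_force": force on a finger pad.
Only numpy, scipy, OpenCV 4.12 (cv2) and the standard library are available. Lean on these libraries where they do the work, as an engineer would, in place of code of your own. Each camera call takes 0.05 s, during which the arm holds its last target. There are 200 camera calls.

## Task

Two slide boxes were left lying on the two microscope controllers and block their cooling. Push the green box off the low controller onto the blue box standing between the controllers, then push the orange box off the high controller onto the green one, so that the three boxes form one square, upright column with sides flush all round, clear of both controllers. Keep the blue box where it stands, do not tip any box, and leave the other things on the bench alone.

Things in the scene. Friction and masses are not known exactly. Their poses are not given: they have to be found in the camera images.
- blue_box: Blue closed microscope-slide box, 120 (its x) x 100 (its y) x 45 mm high, 0.25 to 0.5 kg, too wide for the gripper to grasp; origin at the centre of its underside, z up. It stands loose on the mat between the two controllers and is the bottom of the column; 6 to 30 mm of gap to each controller.
- green_box: Green closed microscope-slide box, 120 (its x) x 100 (its y) x 45 mm high, 0.25 to 0.5 kg, too wide for the gripper to grasp; origin at the centre of its underside, z up. It lies loose on the flat top of the low controller.
- orange_box: Orange closed microscope-slide box, 120 (its x) x 100 (its y) x 45 mm high, 0.25 to 0.5 kg, too wide for the gripper to grasp; origin at the centre of its underside, z up. It lies loose on the flat top of the high controller.
- low_unit: Low grey controller, fixed, 220 (x) x 150 (y) x 48 mm high, flat top (3 mm higher than the blue box's top); origin at the centre of its underside on the mat. It may stand on the left or on the right of the blue box.
- high_unit: High white controller, fixed, 220 (x) x 150 (y) x 93 mm high, flat top (3 mm higher than two stacked boxes); origin at the centre of its underside on the mat. It stands on the other side of the blue box.
- mat: Black bench mat, fixed, 270 (x) x 460 (y) x 4 mm thick; origin at the centre of its underside, on the table. The controllers stand side by side along its y axis, 290 mm between their centres.
- jar: Bystander: small amber jar, 36 mm diameter, 50 mm high, on the mat beyond the blue box; origin at the centre of its underside.
- wash_bottle: Bystander: white bottle with a blue cap, 68 mm diameter, 130 mm high; origin at the centre of its underside.
- dishes: Bystander: pile of three culture dishes, 90 mm diameter, 44 mm high; origin at the centre of its underside.
- beaker: Bystander: glass beaker, 72 mm diameter, 95 mm high; origin at the centre of its underside.
- screwdriver: Bystander: screwdriver lying on the table, about 200 mm long.
Mind the look-alikes: they are no part of the job. What is shaped like the green_box but brown or purple is not meant.

How it is judged:
On the way, in this order (a step that is already met when the one before it is completed fails the run):
1. the green box lies squarely on the blue box (same tolerances as at the end) (x of green_box in the frame of blue_box between -0.012 and 0.012 m and y of green_box in the frame of blue_box between -0.012 and 0.012 m and z of green_box in the frame of blue_box between 0.04 and 0.05 m and angle between the x axis of green_box and the x axis of blue_box, either way round below 0.12 rad and angle between green_box's own z axis and vertical below 0.025 rad and linear speed of green_box below 0.01 m/s and angular speed of green_box below 0.1 rad/s and contact force between green_box and low_unit below 0.2 N and contact force between green_box and high_unit below 0.2 N), for 0.1 s.
2. the orange box lies squarely on the green box (x of orange_box in the frame of blue_box between -0.012 and 0.012 m and y of orange_box in the frame of blue_box between -0.012 and 0.012 m and z of orange_box in the frame of blue_box between 0.085 and 0.095 m and angle between the x axis of orange_box and the x axis of blue_box, either way round below 0.12 rad and angle between orange_box's own z axis and vertical below 0.025 rad and linear speed of orange_box below 0.01 m/s and angular speed of orange_box below 0.1 rad/s and contact force between orange_box and low_unit below 0.2 N and contact force between orange_box and high_unit below 0.2 N), for 0.1 s.
At the end, for the whole second after the job is handed in: Green box on the blue box and orange box on the green box: both centred over the blue box within 12 mm along each of its sides, turned less than 0.12 rad from it, level, at rest and touching neither controller; the blue box upright and within 30 mm of where it stood (all of step 1 and all of step 2 and distance of blue_box from where it was at the start of the episode below 0.03 m and angle between blue_box's own z axis and vertical below 0.025 rad).
It fails at once if a slide box is tipped by more than 0.4 rad (angle between any of blue_box, green_box, orange_box's own z axis and vertical above 0.4 rad).
It fails at once if a bystander (jar, bottle, dishes, beaker, screwdriver) is moved by more than 40 mm (distance of any of jar, wash_bottle, dishes, beaker, screwdriver from where it was at the start of the episode above 0.04 m).
It also fails if it takes over 67 s, if anything falls off the work surface, if the arm or the gripper's body presses on something with over 40 N, if the wrist force passes 120 N, or if a joint passes its speed limit or range.

## Working session

There is one attempt and no reset: what is moved stays moved. The work goes in short steps, Python scripts to look and compute and a tool call to move; the robot and the scene stay as the last step left them, time stands still between calls to the robot, and variables do not carry over. Pictures are saved under pics/ and viewed, at most 10 in all, crops included, and the job is handed in when it is done.

Besides the shell and the picture viewer there is one more tool, called after "Request:" as a command line: name --pt "numbers of a row" for each row, then --argument value for the rest. carry_out: Moves the arm, as the interface text tells. Its arguments: {"type":"object","properties":{"plan":{"type":"array"},"gripper":{"type":"number"}},"required":["plan"]}

```bash
mkdir -p pics; cat > h.py <<'E'
import numpy as np, cv2
from station import arm, viewer, order
from scipy.spatial.transform import Rotation as Rot
def Rm(p):
    o=np.array(p['orientation'],float)
    return o if o.shape==(3,3) else (Rot.from_euler('xyz',o).as_matrix() if o.size==3 else Rot.from_quat(o).as_matrix())
def ray(p,rc):
    K=np.array(p['mtx']);d=np.array([(rc[1]-K[0,2])/K[0,0],-(rc[0]-K[1,2])/K[1,1],-1.])
    return Rm(p)@d
def onz(p,rc,z):
    d=ray(p,rc);o=np.array(p['origin']);return o+d*(z-o[2])/d[2]
def proj(p,X):
    c=(np.atleast_2d(X)-np.array(p['origin']))@Rm(p);K=np.array(p['mtx'])
    return np.c_[K[1,2]+K[1,1]*c[:,1]/c[:,2], K[0,2]-K[0,0]*c[:,0]/c[:,2]]
def save(p,n,crop=None,s=1):
    im=p['pixels'][:,:,::-1]
    if crop: im=im[crop[0]:crop[1],crop[2]:crop[3]]
    cv2.imwrite('pics/'+n,cv2.resize(im,None,fx=s,fy=s,interpolation=cv2.INTER_CUBIC))
E
python3 - <<'E'
from h import *
for n in('top','scene'):
    p=viewer.read_camera(n);save(p,n+'0.png');print(n,p['mtx'],p['origin'],p['orientation'],p.keys())
    for t in 'blue_box green_box orange_box low_unit high_unit mat jar wash_bottle dishes beaker screwdriver'.split():
        print(t,[(np.round(a['at']),round(a['conf'],2)) for a in viewer.place_of(p,t)][:4])
print(arm.state())
E
```

```text
top [[476.10619934   0.         319.81527827]
 [  0.         476.10619934 246.29301743]
 [  0.           0.           1.        ]] [ 0.41152674 -0.02350861  1.16136793] [ 0.08248853  0.01792693 -1.59260258] dict_keys(['pixels', 'mtx', 'origin', 'orientation', 'shot'])
blue_box [(array([239., 301.]), 0.85), (array([233., 240.]), 0.18)]
green_box [(array([248., 448.]), 0.78), (array([224., 364.]), 0.74), (array([327., 432.]), 0.64)]
orange_box [(array([235., 237.]), 0.65)]
low_unit [(array([185., 139.]), 0.65)]
high_unit []
mat []
jar [(array([186., 297.]), 0.68)]
wash_bottle [(array([174., 508.]), 0.78)]
dishes [(array([246., 151.]), 0.72)]
beaker [(array([187., 138.]), 0.96)]
screwdriver [(array([331., 171.]), 0.62)]
scene [[441.89539336   0.         325.27295093]
 [  0.         441.89539336 242.58973937]
 [  0.           0.           1.        ]] [1.23500829 0.265011   0.68095084] [0.92265046 0.00658028 1.91733763] dict_keys(['pixels', 'mtx', 'origin', 'orientation', 'shot'])
blue_box [(array([283., 337.]), 0.93)]
green_box [(array([212., 264.]), 0.89), (array([245., 213.]), 0.77), 
[... 320 characters left out ...]
ay([260., 499.]), 0.55)]
{'clock': 1.2, 'q': array([-1.34996110e+00,  3.13515399e-01, -4.70752397e-02,  1.21021126e+00,
        1.20889810e-05,  1.57080307e+00]), 'qvel': array([ 0.00121719,  0.00064095, -0.00201088,  0.00122792, -0.00019347,
       -0.00035701]), 'effort': array([ 2.19634949e-04, -5.39465296e+01,  3.40054071e+01,  1.54728001e-03,
       -4.67969403e-05, -8.98893802e-06]), 'tcp_pos': array([ 0.1314314 , -0.58543116,  0.23130113]), 'eef_rot': array([-3.14158708e+00, -1.20889434e-05,  2.20828492e-01]), 'ft_force': array([-0.30015988,  0.33942742,  0.3836441 ]), 'ft_torque': array([0.03706578, 0.00127749, 0.02796206]), 'gripper_force': 0.0, 'gripper_width': 0.08535189578397955}
```

View pics/top0.png

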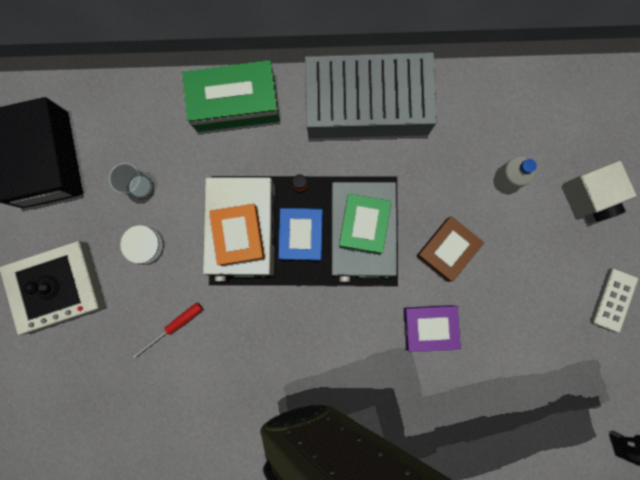

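View pics/scene0.png

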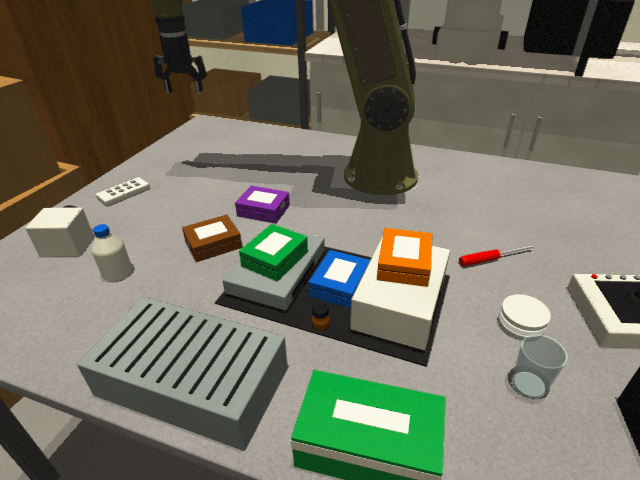

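Top view: green candidates are (224,364) green, (248,448) brown and (327,432) purple, plus the large green box at (95,230). The one meant is (224,364): it is green, the right size, and lies on the low grey controller. The high controller, with the orange box (235,237), is on the left. Blue stands at (236,301).

```bash
cat >> h.py <<'E'
from scipy.optimize import minimize
HUE={'green_box':(45,80),'blue_box':(100,125),'orange_box':(5,18)}
ZB={'blue_box':.004,'green_box':.052,'orange_box':.097}
def mask(p,n,near,rad=60):
    hsv=cv2.cvtColor(p['pixels'],cv2.COLOR_RGB2HSV);lo,hi=HUE[n]
    m=cv2.inRange(hsv,(lo,110,40),(hi,255,255))
    w=np.zeros_like(m);cv2.circle(w,(int(near[1]),int(near[0])),rad,255,-1);m&=w
    m=cv2.morphologyEx(m,cv2.MORPH_OPEN,np.ones((3,3),np.uint8))
    k,l,st,_=cv2.connectedComponentsWithStats(m);i=1+np.argmax(st[1:,4]);m=(l==i).astype(np.uint8)
    h=cv2.convexHull(cv2.findContours(m,0,1)[0][0]);return h[:,0,:].astype(float)
def corners(x,y,yaw,z,h=.045,a=.12,b=.1):
    c,s=np.cos(yaw),np.sin(yaw)
    return np.array([[x+c*u-s*v,y+s*u+c*v,z+w] for u in(-a/2,a/2) for v in(-b/2,b/2) for w in(0,h)])
def fit(p,n,near,z,yaw0=0,size=(.12,.1,.045),hull=None):
    H=mask(p,n,near) if hull is None else hull
    S=4;off=H.min(0)-20;N=(np.ptp(H,axis=0)+40)*S
    def fill(P):
        im=np.zeros((int(N[1]),int(N[0])),np.uint8)
        P=cv2.convexHull(((P-off)*S).astype(np.float32));cv2.fillConvexPoly(im,np.round(P*16).astype(np.int32),255,cv2.LINE_AA,4);return im.astype(float)/255
    M=cv2.dilate(fill(H),np.ones((3,3)))
    g=onz(p,H.mean(0)[::-1],z+.03)
    f=lambda v:np.abs(fill(proj(p,corners(v[0]/100,v[1]/100,v[2]/10,z,size[2],size[0],size[1]))[:,::-1])-M).sum()/M.sum()
    best=min((minimize(f,[g[0]*100,g[1]*100,y0*10],method='Nelder-Mead',options=dict(initial_simplex=[[g[0]*100,g[1]*100,y0*10],[g[0]*100+1,g[1]*100,y0*10],[g[0]*100,g[1]*100+1,y0*10],[g[0]*100,g[1]*100,y0*10+2]],xatol=.01,fatol=1e-4)) for y0 in(yaw0-.2,yaw0,yaw0+.2)),key=lambda r:r.fun)
    return np.round([best.x[0]/100,best.x[1]/100,best.x[2]/10,best.fun],4)
E
python3 - <<'E'
from h import *
p=viewer.read_camera('top');save(p,'top1.png',(160,300,190,410),3.6)
q=viewer.read_camera('scene')
print('cam',proj(p,[[.4,0,0]]),)
for n,a,b in(('blue_box',(236,301),(283,337)),('green_box',(224,364),(250,274)),('orange_box',(235,237),(258,405))):
    print(n,'top',fit(p,n,a,ZB[n]),'scene',fit(q,n,b,ZB[n]))
    print(np.round(mask(p,n,a).min(0)),np.round(mask(p,n,a).max(0)))
E
```

```text
cam [[290.62707473 318.81532249]]
blue_box top [ 0.5368  0.0411 -0.0613  0.075 ] scene [ 0.5334  0.0394 -0.0302  0.0674]
[277. 207.] [323. 260.]
green_box top [ 0.5504 -0.1085 -0.2106  0.0504] scene [ 0.5485 -0.1089 -0.1851  0.0309]
[340. 195.] [389. 252.]
orange_box top [0.5284 0.1753 0.1347 0.0415] scene [0.5258 0.1756 0.1473 0.0119]
[210. 204.] [263. 264.]
```

View pics/top1.png

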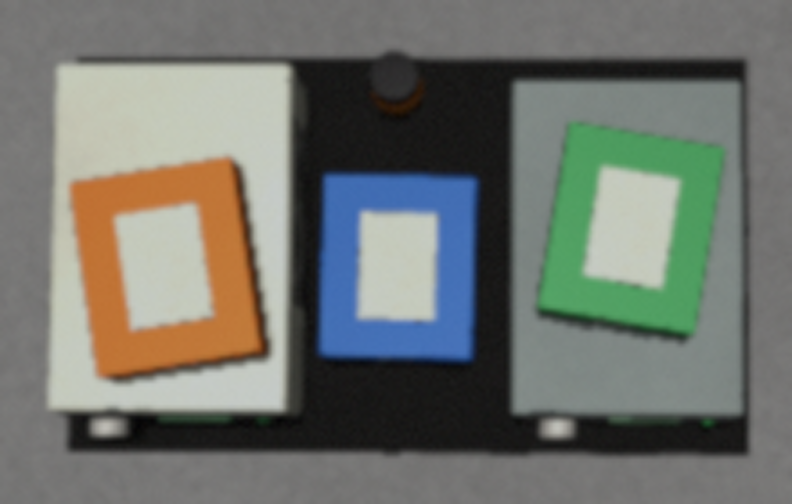

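The crop confirms green on the low grey unit and orange on the high white one. I'll measure the top faces precisely in both cameras.

```bash
cat >> h.py <<'E'
def face(p,n,near,z,vmin=None,rad=60):
    """top face only (bright pixels): fit flat rectangle at z"""
    hsv=cv2.cvtColor(p['pixels'],cv2.COLOR_RGB2HSV);lo,hi=HUE[n]
    m=cv2.inRange(hsv,(lo,100,0),(hi,255,255));w=np.zeros_like(m);cv2.circle(w,(int(near[1]),int(near[0])),rad,255,-1);m&=w
    V=hsv[:,:,2];vm=np.percentile(V[m>0],70)*.72
    m&=(V>vm).astype(np.uint8)*255
    k,l,st,_=cv2.connectedComponentsWithStats(m);m=(l==1+np.argmax(st[1:,4])).astype(np.uint8)
    h=cv2.convexHull(cv2.findContours(m,0,1)[0][0])[:,0,:].astype(float)
    return fit(p,n,near,z,size=(.12,.1,0.),hull=h)
E
python3 - <<'E'
from h import *
p=viewer.read_camera('top');q=viewer.read_camera('scene')
for n,a,b in(('blue_box',(236,301),(283,337)),('green_box',(224,364),(250,274)),('orange_box',(235,237),(258,405))):
    print(n,'top',face(p,n,a,ZB[n]+.045),'scene',face(q,n,b,ZB[n]+.045))
# unit top edges from crop pixels (crop x/3.6+190, y/3.6+160)
for nm,c,z in(('high',[(57,63),(292,64),(292,411),(50,410)],.097),('low',[(512,80),(741,80),(743,414),(512,415)],.052),('mat',[(80,58),(745,62),(747,452),(70,450)],.004)):
    P=np.array([onz(p,(v/3.6+160,u/3.6+190),z)[:2] for u,v in c]);print(nm,P.round(3).tolist(),P.mean(0))
print('jar',onz(p,viewer.place_of(p,'jar')[0]['at'],.004)); print(arm.state()['clock'])
E
```

```text
blue_box top [ 0.5349  0.0408 -0.0456  0.0283] scene [ 0.5348  0.0422 -0.0465  0.008 ]
green_box top [ 0.5507 -0.109  -0.1974  0.0189] scene [ 0.5503 -0.1071 -0.1983  0.0197]
orange_box top [0.5279 0.175  0.1354 0.0118] scene [0.5281 0.1759 0.1487 0.0155]
high [[0.663, 0.25], [0.659, 0.101], [0.44, 0.104], [0.444, 0.255]] [0.55151849 0.17751597]
low [[0.655, -0.038], [0.651, -0.188], [0.433, -0.182], [0.435, -0.033]] [ 0.54351273 -0.11030424]
mat [[0.688, 0.258], [0.674, -0.198], [0.408, -0.19], [0.419, 0.266]] [0.54746138 0.03375209]
jar [0.65794608 0.03757036 0.004     ]
1.45
```

Blue is at (0.535, 0.0415, yaw -0.046) and green at (0.5505, -0.108, -0.198). Plan: square green with an -x push from its far side, then push it +y along blue's axis. First I approach above its far side.

Request:
carry_out --pt "0.865 0.79 0 0 0 -0.04" --pt "0.865 0.79 0 0 0 -0.04" --pt "0.865 0.79 0 0 0 -0.04" --pt "0.865 0.79 0 0 0 -0.04" --pt "0.865 0.79 0 0 0 -0.04" --gripper 60

```text
clock: 2.08
tcp_pos: [0.3064, -0.4255, 0.2316]
eef_rot: [3.142, -0.001, 0.142]
ft_force: [-1.3, 0.3, 0.7]
gripper_width: 0.06
gripper_force: 0.0
```

Request:
carry_out --pt "0.865 0.79 0 0 0 -0.04" --pt "0.865 0.79 0 0 0 -0.04" --pt "0.865 0.79 0 0 0 -0.04" --pt "0.865 0.79 0 0 0 -0.04" --pt "0.865 0.79 0 0 0 -0.04"

```text
clock: 2.7
tcp_pos: [0.4791, -0.2684, 0.2311]
eef_rot: [3.141, -0.0, 0.057]
ft_force: [-0.2, 0.1, -0.2]
gripper_width: 0.06
gripper_force: 0.0
```

Request:
carry_out --pt "0.865 0.79 0 0 0 -0.047" --pt "0.865 0.79 0 0 0 -0.047" --pt "0.865 0.79 0 0 0 -0.047" --pt "0.865 0.79 0 0 0 -0.047" --pt "0.865 0.79 0 0 0 -0.047" --pt "0.865 0.79 0 0 0 -0.047"

```text
clock: 3.45
tcp_pos: [0.6496, -0.1132, 0.2309]
eef_rot: [3.141, 0.001, -0.047]
ft_force: [-0.9, 0.7, 0.1]
gripper_width: 0.0601
gripper_force: 0.0
```

Request:
carry_out --pt "0 0.01 -0.3 0 0 0" --pt "0 0.01 -0.6 0 0 0" --pt "0 0.01 -0.8 0 0 0" --pt "0 0.01 -0.88 0 0 0" --pt "0 0.01 -0.88 0 0 0"

```text
clock: 4.08
tcp_pos: [0.6495, -0.1106, 0.0553]
eef_rot: [3.142, 0.001, -0.047]
ft_force: [-0.6, 0.3, 1.2]
gripper_width: 0.0605
gripper_force: 0.0
```

Request:
carry_out --pt "-0.03 0 0 0 0 0" --pt "-0.06 0 0 0 0 0" --pt "-0.085 0 0 0 0 0" --pt "-0.11 0 0 0 0 0" --pt "-0.135 0 0 0 0 0" --pt "-0.16 0 0 0 0 0" --pt "-0.185 0 0 0 0 0" --pt "-0.21 0 0 0 0 0" --pt "-0.235 0 0 0 0 0" --pt "-0.255 0 0 0 0 0" --pt "-0.255 0 0 0 0 0"

```text
clock: 5.45
tcp_pos: [0.5989, -0.1096, 0.0553]
eef_rot: [3.141, 0.001, -0.045]
ft_force: [2.0, 1.0, 1.9]
gripper_width: 0.0597
gripper_force: 0.8
```

```bash
python3 - <<'E'
from h import *
q=viewer.read_camera('scene');save(q,'s2.png',(180,360,200,460),3)
print(face(q,'green_box',(245,265),.097,rad=80),face(q,'blue_box',(283,337),.049),arm.state()['tcp_pos'],arm.state()['ft_force'])
E
```

```text
[ 0.526  -0.0843  1.0993  0.7774] [ 0.5348  0.0422 -0.0477  0.0082] [ 0.59884566 -0.10960176  0.05516221] [ 2.32780746 -0.39701737  0.58772951]
```

View pics/s2.png

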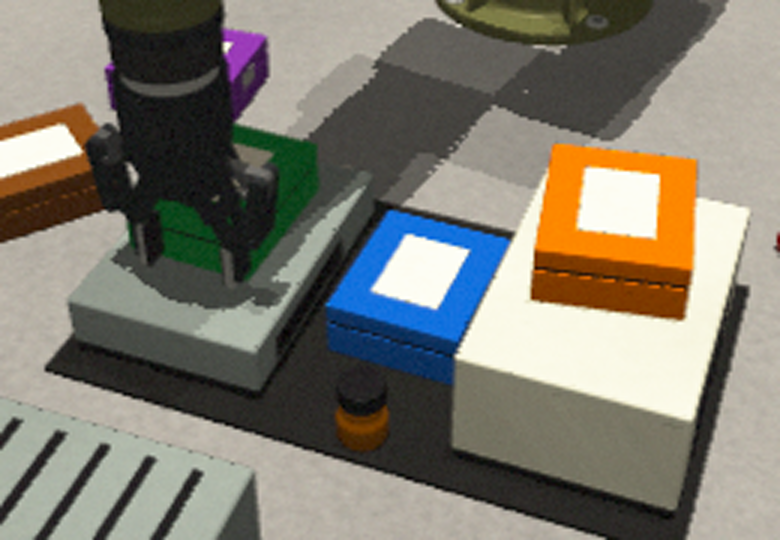

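Request:
carry_out --pt "0.04 0 0 0 0 0" --pt "0.04 0 0.25 0 0 0" --pt "0.04 0 0.45 0 0 0" --pt "-0.1 -0.2 0.45 0 0 0.089" --pt "-0.375 -0.48 0.45 0 0 0.178" --pt "-0.375 -0.48 0.45 0 0 0.267" --pt "-0.375 -0.48 0.45 0 0 0.356" --pt "-0.375 -0.48 0.45 0 0 0.445" --pt "-0.375 -0.48 0.45 0 0 0.534" --pt "-0.375 -0.48 0.45 0 0 0.623" --pt "-0.375 -0.48 0.45 0 0 0.712" --pt "-0.375 -0.48 0.45 0 0 0.75" --gripper 85

```text
clock: 7.0
tcp_pos: [0.5241, -0.2055, 0.1447]
eef_rot: [-3.14, 0.0, 1.529]
ft_force: [0.3, -0.2, -0.9]
gripper_width: 0.0849
gripper_force: 0.0
```

```bash
python3 - <<'E'
from h import *
q=viewer.read_camera('scene');save(q,'s3.png',(150,360,180,460),2.8)
print(face(q,'green_box',(248,270),.097,rad=60),arm.state()['tcp_pos'],arm.state()['eef_rot'],arm.state()['q'])
E
```

```text
[ 0.5293 -0.1155 -0.0642  0.0666] [ 0.52409082 -0.20549542  0.1447574 ] [-3.13989571e+00  2.40633701e-06  1.53068549e+00] [-3.73348942e-01  2.95029094e-01 -2.74921840e-01  1.00244819e+00
 -5.57350461e-04  1.23755867e+00]
```

Request:
carry_out --pt "0 0 -0.2 0 0 0" --pt "0 0 -0.4 0 0 0" --pt "0 0 -0.465 0 0 0" --pt "0.002 0.05 -0.465 0 0 0" --pt "0.004 0.09 -0.465 0 0 0" --pt "0.005 0.12 -0.465 0 0 0" --pt "0.006 0.15 -0.465 0 0 0" --pt "0.008 0.18 -0.465 0 0 0" --pt "0.01 0.21 -0.465 0 0 0" --pt "0.011 0.24 -0.465 0 0 0" --pt "0.012 0.27 -0.465 0 0 0" --pt "0.014 0.3 -0.465 0 0 0"

```text
clock: 8.55
tcp_pos: [0.527, -0.1451, 0.0522]
eef_rot: [-3.141, 0.0, 1.526]
ft_force: [-0.4, -5.2, 4.0]
gripper_width: 0.0849
gripper_force: 2.2
```

Request:
carry_out --pt "0.001 0.03 0 0 0 0" --pt "0.003 0.06 0 0 0 0" --pt "0.004 0.09 0 0 0 0" --pt "0.005 0.12 0 0 0 0" --pt "0.006 0.15 0 0 0 0" --pt "0.008 0.18 0 0 0 0" --pt "0.01 0.21 0 0 0 0" --pt "0.011 0.24 0 0 0 0" --pt "0.012 0.27 0 0 0 0" --pt "0.013 0.3 0 0 0 0" --pt "0.013 0.3 0 0 0 0"

```text
clock: 9.93
tcp_pos: [0.5295, -0.0841, 0.052]
eef_rot: [-3.141, -0.002, 1.527]
ft_force: [-0.0, 0.1, -0.3]
gripper_width: 0.0851
gripper_force: 0.0
```

```bash
python3 - <<'E'
from h import *
q=viewer.read_camera('scene');save(q,'s4.png',(150,360,180,460),2.8)
print(face(q,'green_box',(255,300),.097,rad=60),face(q,'blue_box',(283,337),.049),arm.state()['tcp_pos'],arm.state()['eef_rot'])
E
```

```text
[ 0.533  -0.0169 -0.0889  0.1614] [ 0.5348  0.0423 -0.0501  0.521 ] [ 0.5293573  -0.08436714  0.051927  ] [-3.14070111e+00 -1.77561333e-03  1.52638922e+00]
```

View pics/s4.png

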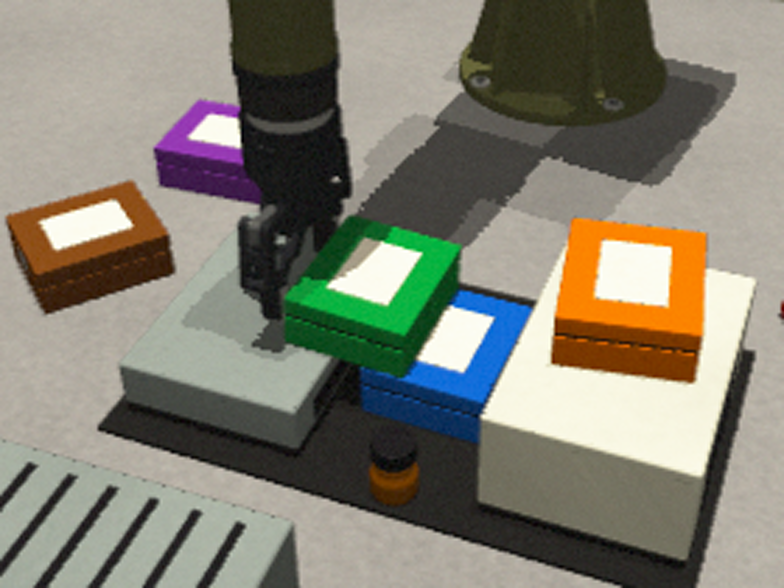

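Green (crop (370,290)) rides straight from the low unit onto blue; carry on.

Request:
carry_out --pt "0.001 0.03 0 0 0 0" --pt "0.003 0.06 0 0 0 0" --pt "0.004 0.09 0 0 0 0" --pt "0.005 0.12 0 0 0 0" --pt "0.006 0.15 0 0 0 0" --pt "0.008 0.18 0 0 0 0" --pt "0.01 0.21 0 0 0 0" --pt "0.011 0.235 0 0 0 0" --pt "0.012 0.26 0 0 0 0" --pt "0.013 0.275 0 0 0 0" --pt "0.013 0.285 0 0 0 0" --pt "0.013 0.285 0 0 0 0"

```text
clock: 11.48
tcp_pos: [0.5325, -0.0281, 0.0524]
eef_rot: [3.141, -0.001, 1.526]
ft_force: [1.2, 0.4, -0.1]
gripper_width: 0.0851
gripper_force: 0.0
```

```bash
python3 - <<'E'
from h import *
q=viewer.read_camera('scene');p=viewer.read_camera('top');save(q,'s5.png',(150,360,180,460),2.8)
print(face(q,'green_box',(255,330),.094,rad=60),face(p,'green_box',(236,305),.094,rad=60),arm.state()['tcp_pos'],arm.state()['ft_force'])
E
```

```text
[ 0.5347  0.0347 -0.0406  0.1932] [ 0.6029  0.2004 -3.6469  1.    ] [ 0.53247183 -0.02818247  0.05235596] [-0.00242282 -0.50500783 -0.20065975]
```

View pics/s5.png

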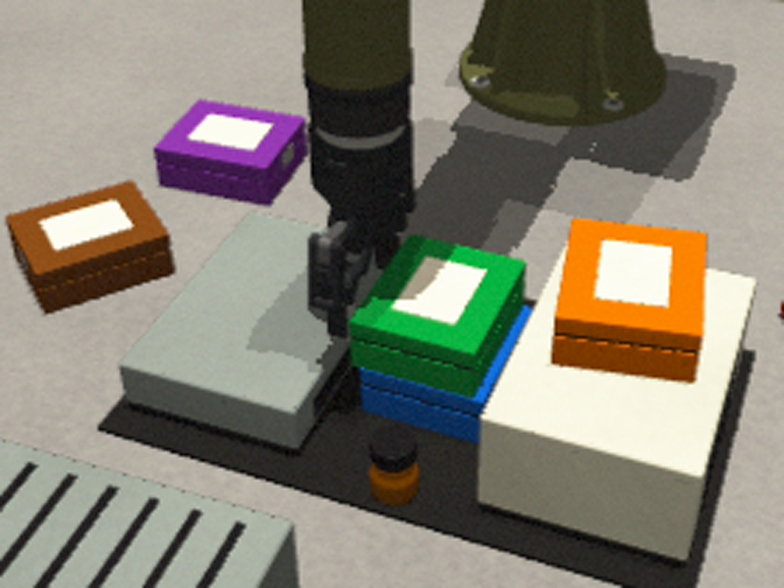

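Request:
carry_out --pt "0.001 0.015 0 0 0 0" --pt "0.001 0.03 0 0 0 0" --pt "0.002 0.043 0 0 0 0" --pt "0.002 0.043 0 0 0 0" --pt "0 -0.02 0 0 0 0" --pt "0 -0.06 0 0 0 0" --pt "0 -0.06 0.3 0 0 0" --pt "0 -0.06 0.6 0 0 0" --pt "0 -0.06 0.9 0 0 0" --pt "0 -0.06 1 0 0 0"

```text
clock: 12.82
tcp_pos: [0.5343, -0.0411, 0.2567]
eef_rot: [3.135, -0.0, 1.525]
ft_force: [0.2, 0.4, -0.7]
gripper_width: 0.0852
gripper_force: 0.0
```

Request:
carry_out --pt "-0.1 0.1 0 0 0 0.089" --pt "-0.2 0.3 0 0 0 0.178" --pt "-0.3 0.5 0 0 0 0.267" --pt "-0.4 0.7 0 0 0 0.356" --pt "-0.5 0.9 0 0 0 0.445" --pt "-0.5 1 0 0 0 0.534" --pt "-0.5 1 0 0 0 0.623" --pt "-0.5 1 0 0 0 0.712" --pt "-0.5 1 0 0 0 0.75" --pt "-0.5 1 0 0 0 0.75" --gripper 60

```text
clock: 14.08
tcp_pos: [0.4325, 0.1592, 0.2523]
eef_rot: [3.141, -0.0, 3.095]
ft_force: [0.4, 0.2, -0.2]
gripper_width: 0.06
gripper_force: 0.0
```

```bash
python3 - <<'E'
from h import *
q=viewer.read_camera('scene');p=viewer.read_camera('top');save(q,'s6.png',(150,360,180,460),2.8);save(p,'t6.png',(130,330,180,430),3)
for f in(face,):
  print(f(q,'green_box',(255,330),.094,rad=60),f(p,'green_box',(236,301),.094,rad=60))
print(fit(q,'green_box',(255,330),.049),fit(p,'green_box',(236,301),.049))
print(fit(q,'orange_box',(258,405),.097))
s=arm.state();print(s['tcp_pos'],s['eef_rot'],s['q'])
E
```

```text
[ 0.5346  0.0428 -0.0419  0.0147] [ 0.5363  0.0406 -0.0293  0.0511]
[ 0.5329  0.0415 -0.0374  0.0241] [ 0.5362  0.0416 -0.0422  0.0498]
[0.5259 0.1753 0.1506 0.0113]
[0.43246392 0.15929776 0.25227347] [ 3.14146473e+00 -9.79583725e-05  3.09444562e+00] [ 3.52815188e-01  4.31494800e-02 -3.26472036e-01  1.20121523e+00
  1.55967428e-04  3.99962222e-01]
```

View pics/s6.png

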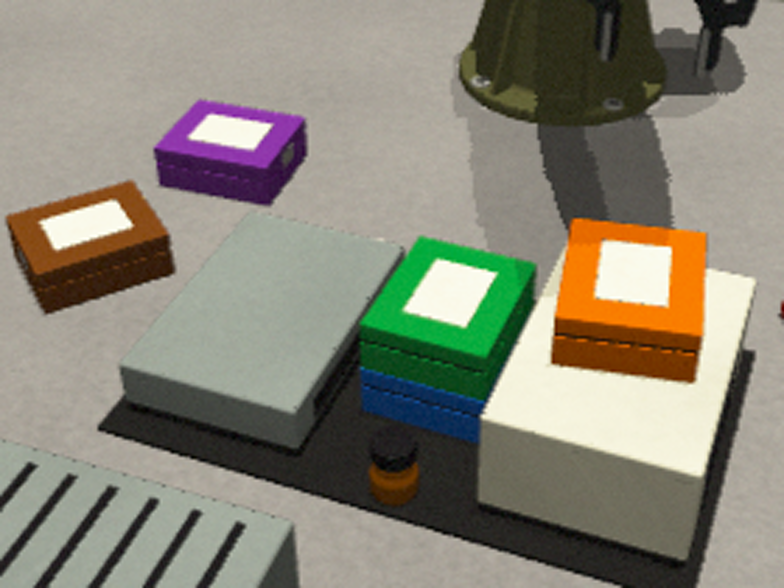

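Green sits flush on blue (crop (450,300) over (420,405)). Now I square the orange box from its near side.

Request:
carry_out --pt "-0.01 0.1 -0.25 0 0 0" --pt "-0.01 0.1 -0.5 0 0 0" --pt "-0.01 0.1 -0.7 0 0 0" --pt "-0.01 0.1 -0.76 0 0 0" --pt "0.02 0.1 -0.76 0 0 0" --pt "0.045 0.1 -0.76 0 0 0" --pt "0.07 0.1 -0.76 0 0 0" --pt "0.095 0.1 -0.76 0 0 0" --pt "0.12 0.1 -0.76 0 0 0" --pt "0.145 0.1 -0.76 0 0 0" --pt "0.17 0.1 -0.76 0 0 0" --pt "0.19 0.1 -0.76 0 0 0"

```text
clock: 15.68
tcp_pos: [0.4707, 0.1797, 0.1003]
eef_rot: [3.141, -0.0, 3.096]
ft_force: [-4.4, 1.4, 4.5]
gripper_width: 0.0597
gripper_force: 2.3
```

```bash
python3 - <<'E'
from h import *
q=viewer.read_camera('scene')
print(face(q,'orange_box',(258,405),.142),fit(q,'orange_box',(258,405),.097))
s=arm.state();print(s['tcp_pos'],s['ft_force'])
E
```

```text
[0.5462 0.169  0.0021 0.0134] [ 0.5433  0.1684 -0.0069  0.015 ]
[0.47133629 0.1796127  0.1003195 ] [-2.07667245  1.47005841  0.02556143]
```

Request:
carry_out --pt "-0.05 0 0 0 0 0" --pt "-0.05 0 0.3 0 0 0" --pt "-0.05 0 0.55 0 0 0" --pt "0.1 0.2 0.55 0 0 -0.089" --pt "0.37 0.43 0.55 0 0 -0.178" --pt "0.37 0.43 0.55 0 0 -0.267" --pt "0.37 0.43 0.55 0 0 -0.356" --pt "0.37 0.43 0.55 0 0 -0.445" --pt "0.37 0.43 0.55 0 0 -0.534" --pt "0.37 0.43 0.55 0 0 -0.623" --pt "0.37 0.43 0.55 0 0 -0.712" --pt "0.37 0.43 0.55 0 0 -0.75" --gripper 85

```text
clock: 17.23
tcp_pos: [0.5444, 0.265, 0.2102]
eef_rot: [3.141, 0.001, 1.522]
ft_force: [0.2, -0.3, 0.8]
gripper_width: 0.085
gripper_force: 0.0
```

```bash
python3 - <<'E'
from h import *
q=viewer.read_camera('scene')
print(face(q,'orange_box',(258,405),.142),fit(q,'orange_box',(258,405),.097))
s=arm.state();print(s['tcp_pos'],s['eef_rot'])
E
```

```text
[0.5468 0.1681 0.0045 0.0393] [ 0.544   0.1685 -0.0085  0.0122]
[0.54437841 0.26507027 0.21022325] [3.14061921e+00 1.00630272e-03 1.52012261e+00]
```

Request:
carry_out --pt "0 0 -0.3 0 0 0" --pt "0 0 -0.5 0 0 0" --pt "0 0 -0.56 0 0 0" --pt "0 -0.07 -0.56 0 0 0" --pt "0 -0.13 -0.56 0 0 0" --pt "0 -0.16 -0.56 0 0 0" --pt "-0.002 -0.19 -0.56 0 0 0" --pt "-0.005 -0.22 -0.56 0 0 0" --pt "-0.007 -0.25 -0.56 0 0 0" --pt "-0.01 -0.28 -0.56 0 0 0" --pt "-0.012 -0.31 -0.56 0 0 0" --pt "-0.014 -0.34 -0.56 0 0 0"

```text
clock: 18.77
tcp_pos: [0.5425, 0.1991, 0.0996]
eef_rot: [3.14, -0.004, 1.527]
ft_force: [0.9, 6.4, 5.4]
gripper_width: 0.0851
gripper_force: 3.2
```

Request:
carry_out --pt "-0.002 -0.03 0 0 0 0" --pt "-0.005 -0.06 0 0 0 0" --pt "-0.007 -0.09 0 0 0 0" --pt "-0.01 -0.12 0 0 0 0" --pt "-0.012 -0.15 0 0 0 0" --pt "-0.014 -0.18 0 0 0 0" --pt "-0.017 -0.21 0 0 0 0" --pt "-0.02 -0.24 0 0 0 0" --pt "-0.022 -0.27 0 0 0 0" --pt "-0.025 -0.31 0 0 0 0" --pt "-0.025 -0.31 0 0 0 0"

```text
clock: 20.15
tcp_pos: [0.5363, 0.1345, 0.0981]
eef_rot: [-3.141, 0.001, 1.525]
ft_force: [0.3, 1.4, 0.1]
gripper_width: 0.085
gripper_force: 0.4
```

```bash
python3 - <<'E'
from h import *
q=viewer.read_camera('scene');save(q,'s7.png',(150,360,180,460),2.8)
print(face(q,'orange_box',(245,365),.142,rad=75),fit(q,'orange_box',(245,365),.097))
s=arm.state();print(s['tcp_pos'],s['eef_rot'],s['ft_force'])
E
```

```text
[0.5377 0.0679 0.0072 0.3263] [0.5371 0.0632 0.2127 0.1418]
[0.53606329 0.13454189 0.097936  ] [-3.14069136e+00  1.62333059e-03  1.52476742e+00] [-0.47000679  0.14620314  0.39534201]
```

View pics/s7.png

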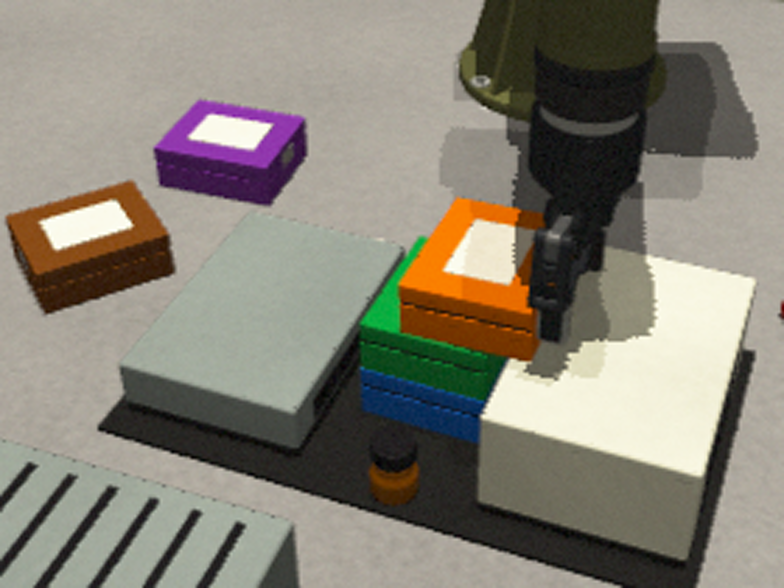

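Orange (crop (480,280)) rides square onto green. Last 31 mm, then retreat.

Request:
carry_out --pt "-0.001 -0.03 0 0 0 0" --pt "-0.003 -0.06 0 0 0 0" --pt "-0.004 -0.09 0 0 0 0" --pt "-0.005 -0.11 0 0 0 0" --pt "-0.006 -0.13 0 0 0 0" --pt "-0.007 -0.145 0 0 0 0" --pt "-0.007 -0.155 0 0 0 0" --pt "-0.007 -0.155 0 0 0 0" --pt "-0.007 -0.12 0 0 0 0" --pt "0 -0.05 0.01 0 0 0" --pt "0 0.1 0.05 0 0 0" --pt "0 0.3 0.3 0 0 0"

```text
clock: 21.7
tcp_pos: [0.5343, 0.195, 0.155]
eef_rot: [-3.136, 0.003, 1.525]
ft_force: [0.5, 1.0, 0.2]
gripper_width: 0.0847
gripper_force: 0.0
```

Request:
carry_out --pt "0 0.2 0.3 0 0 0" --pt "-0.2 0.5 0.5 0 0 0" --pt "-0.5 0.8 0.6 0 0 0" --pt "-0.5 0.8 0.6 0 0 0" --pt "-0.5 0.8 0.6 0 0 0"

```text
clock: 22.32
tcp_pos: [0.4348, 0.3583, 0.279]
eef_rot: [3.14, -0.003, 1.531]
ft_force: [0.3, -0.4, 0.4]
gripper_width: 0.085
gripper_force: 0.0
```

```bash
python3 - <<'E'
from h import *
q=viewer.read_camera('scene');p=viewer.read_camera('top');save(q,'s8.png',(150,360,180,460),2.8)
print(face(q,'orange_box',(240,345),.139,rad=75),face(p,'orange_box',(236,301),.139),fit(q,'orange_box',(240,345),.094),fit(p,'orange_box',(236,301),.094))
s=arm.state();print(s['clock'],s['tcp_pos'],s['eef_rot'],s['ft_force'])
E
```

```text
[ 0.535   0.0442 -0.0413  0.0243] [ 0.5347  0.0433 -0.0422  0.0173] [ 0.5317  0.0434 -0.0343  0.022 ] [ 0.5366  0.0437 -0.0525  0.055 ]
22.425 [0.43620443 0.35553087 0.27729446] [3.14084853e+00 1.92654182e-05 1.52759778e+00] [-0.31063342 -0.72447397 -0.37028055]
```

View pics/s8.png

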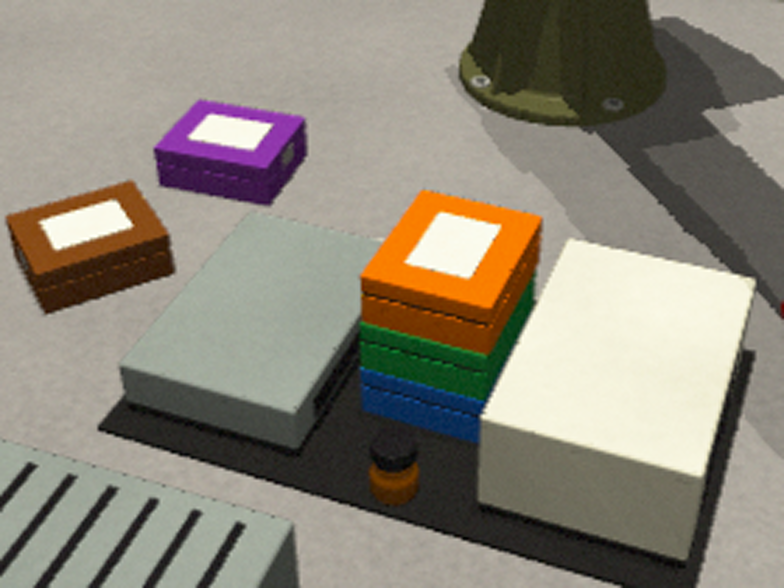

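The three boxes form one flush column (crop (450,245) to (420,405)). Orange is at (0.535, 0.0435), within about 2 mm of blue, and clear of both controllers.

```bash
python3 -c "
from station import order
print(order.hand_in())"
```

```text
the job is handed in; nothing more can be done
None
```

I pushed the green box onto the blue one and the orange box onto the green one, and handed the job in at about 22 s of the 67 s limit; the camera shows one flush upright column within about 2 mm, clear of both controllers (hand-in returned no verdict).

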